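Load impressions into the spray-disinfection station

TASK

Slide the empty hanger carriage out of the hood by its knob to the loading place, and lift and twist the index plunger out of its rest notch so that it springs home and locks the carriage; then hang every impression tray on the bench by its T-bar in a fork, one to a fork, bowl straight down (held by the bar ends in an eased grip a tray swings down by itself; tighten again before hanging it). When all hang, pull the plunger and twist it into its rest notch so that it stays retracted, and slide the carriage gently into the hood as far as it goes. Leave the bowl, plaster model, spatula and bottle alone.

Things in the scene. Friction and masses are not known exactly. Their poses are not given: they have to be found in the camera images.
- tray_a: Impression tray: steel horseshoe bowl with a set impression, 60 mm wide (y), 56 long (x), 26 high; from its front a flat handle (12 wide, 4 thick) runs to -x and ends in a round T-bar (12 dia, 48 long, along y). 115 mm overall, 95-155 g, mass centre 78 mm from the bar. Origin: centre of the bowl's underside; it lies on the bench with z up, T-bar centre at (-85, 0, 17) mm. May be absent.
- tray_a_bar (a point): Centre of tray_a's T-bar, axes as the tray's. The bar lies 17 mm above the bench (9 if upside down). Its flat round ends can be pinched from above, fingers closing along the bar. Gripped hard (40 N) the tray stays level when lifted; gripped at about 6 N it swings down about the bar without falling, till its x points down (lowest point then 115 mm below the bar).
- tray_b: Another impression tray, shape, sizes and axes as tray_a (an open lower-jaw bowl). May be absent.
- tray_b_bar (a point): Centre of tray_b's T-bar, as tray_a_bar.
- tray_c: Another impression tray, shape, sizes and axes as tray_a. May be absent.
- tray_c_bar (a point): Centre of tray_c's T-bar, as tray_a_bar.
- slot0 (a point): First fork of the hanger carriage (nearest knob and plunger): where the centre of a hung T-bar rests. x = slide direction (towards the hood), y = left towards the back bar, z up. A fork is two level prongs 6 mm wide with a 20 mm gap; their tops lie 6 mm below this point. The handle goes down between them and the T-bar lies across both, along x.
- slot1 (a point): Middle fork, 76 mm on from slot0, same make and axes. A fork is open towards -y, where each prong ends 27 mm from this point in a tip turned up 8 mm: bring the bar in from -y at least 15 mm higher than this point, then lower it. Towards +y the carriage's back bar begins 30 mm away and rises 4 mm over the prongs.
- slot2 (a point): Last fork (nearest the hood), 152 mm on from slot0, same make and axes.
- carriage (a joint): Slide of the hanger carriage, m: 0 = loading place (end stop), 0.225 = end stop with all forks in the hood; it starts somewhere in between. With the plunger's pin down in the carriage's tail it is locked (1.5 mm play); free, it slides with 2 to 5 N and stays where it is left.
- carriage_knob (a point): Middle of the carriage's slide knob (black upright cylinder, 22 mm dia, 30 high), 65 mm from slot0 on the plunger's side, 197 mm above the bench; moves with the carriage, axes as slot0. Take it from above and slide it along +x.
- plunger (a joint): Lift of the sprung index plunger that locks the carriage, m: 0 = pin home in the carriage's tail, 0.015 = pulled fully up, about 0.008 = lying in its rest notch (the start). The spring pulls down with 6 N at 0, 11 N fully up. The pin clears the carriage above 0.006.
- plunger_turn (a joint): Twist of the plunger's T-grip, rad: 0 = bar along the slide direction (it can drop home), positive anticlockwise from above, stop at 1.37. It turns only when lifted 0.011 or more; let down at 1.2 to 1.37 it lies in the rest notch (middle 1.31) and stays retracted; turned back to 0 it springs home if the carriage is at 0.
- plunger_grip (a point): Middle of the plunger's T-grip: a level black round bar, 12 mm dia, 46 long, along this point's x (it turns and lifts with the grip), 232 mm above the bench with the pin home; only its 10 mm stem within 25 mm below it. 60 mm from the carriage knob at the loading place.
- station: Fixed disinfection station; origin on the bench, x = slide direction, y left. Steel drip pan x -81..551, y -81..101 mm, rim 22 high; rail on the +y side, top 180 high; clear closed hood x 290..540, y -75..96, 241 high, open only towards -x; pump box behind the hood. At the loading place slot0 is at (100, 7.5, 176) mm, the plunger at x -25, y 0.
- mixing_bowl: Bystander: blue rubber mixing bowl, 110 mm diameter, 65 mm high; origin under its centre. Leave it alone.
- plaster_model: Bystander: plaster model of a jaw, 60 x 64 x 34 mm; origin under its centre. Leave it alone.
- spatula: Bystander: mixing spatula with dark wooden handle, 190 mm long, lying flat along its x. Leave it alone.
- spray_bottle: Bystander: white bottle, 60 mm diameter, 150 mm high; origin under its centre. Leave it alone.
Mind the look-alikes: they are no part of the job. Leave any red look-alike of the tray_b alone.

How it is judged:
By the outcome, as a careful person would: the job done as asked, in the order asked, and still so for the second after the job is handed in, with the robot touching nothing.
Of tray_a, tray_b, tray_c only 2 to 3 are there at a start; the rules pass over those that are not, and their reading is None.
At some moment in a run one of tray_a, tray_b, tray_c may be knocked a few centimetres aside while the robot is not near it.
Once in a run the grip may slacken for a moment while it holds something.
It also fails if it takes over 210 s, if anything falls off the work surface, if the arm or the gripper's body presses on something with over 40 N, if the wrist force passes 120 N, or if a joint passes its speed limit or range.

ROBOT

A 6-joint arm with a two-finger parallel gripper is mounted at the origin on the work surface. World frame = base frame: x ahead of the robot, y to its left, z up, the work surface at z = 0. Lengths are in mm, angles in rad, forces in N, time in s.
With the tool pointing down it reaches from about 350 to 925 mm from the base axis. Payload 6.4 kg.
Tool frame: the origin (TCP) lies on the centre line of the jaws, within the pads' length; the fingertips stand 25 mm ahead of it and the grasp point (between the pads) lies 6 mm ahead of it; z points along the fingers, y is the direction in which the jaws open and shut (so a half turn about z gives the same grasp; the last joint's range is limited). The gripper opens to 94 mm and grips with 3 to 60 N. Pads are 16 mm wide; open, the fingers measure 119 mm over their backs; the gripper's body (75 mm by 177 mm) begins 78 mm behind the grasp point.
Start: joints at [-1.421, 0.245, 1.558, -0, 1.339, -0.174], TCP at [206.816, -616.231, 230.455] pointing down, gripper open.
Joint ranges: [-3.13, 3.13], [-1.02, 2.26], [0.13, 2.54], [-0.95, 4.09], [0.21, 2.88], [-2.74, 2.74]. Speed limits (rad/s): [2.57, 2.57, 3.14, 3.14, 3.14, 3.14].

INTERFACE

Orientations are given as a rotation vector (axis times angle).
In Python, from cell import bot, eoat, read_state, get_image, camera_model, workorder gives the robot as it stands. The module is installed in compiled form; this text tells all that it offers. Calls block until the motion is done:
- bot.move_pose(position, orientation): joint-space move of the TCP to a pose.
- bot.line_to(position, rotation=None, speed=150, max_force=None): straight line of the TCP; rotation=None keeps the orientation; speed is the mean speed in mm/s. With max_force (N) it stops when the force on the tool has changed by that much, and returns True; else False.
- bot.movej(angles): joint-space move.
- eoat.grip(opening): finger opening in mm; the grip force is fixed at half the most; returns when the fingers have stopped.
- bot.sleep(seconds).
- bot.ik(position, orientation): joint angles nearest the present ones, or None.
- read_state(): the state.
- get_image(name): name is "side" or "top"; returns (picture, depth): 420x560x3 uint8, blue, green, red; 420x560 float32, mm along the optical axis (not along the pixel's ray), 0 where there is no reading.
- camera_model(name): a dict with "fx", "fy", "cx", "cy" (pixels), "position" and "attitude" of the camera in the world. Camera axes: x right, y up, looking along -z (the intrinsics and any distortion apply to the point x, -y, -z); pixel columns grow to the right and rows downward; lengths in mm; the calibration is good to about 2 mm. A picture is of the moment at which its call begins. camera_model takes no time and is no camera call.
A pose or a line that the arm cannot do raises bot.MotionError and nothing moves.
- workorder.job_done(): hands the job in, once; it reports no verdict.
The state is a dict: "t": time; "joint_pos": joint angles; "qd": joint speeds; "tau": joint torques, N m; "tool_pos": TCP position; "orientation": TCP orientation; "contact_force": force on the tool from outside, world axes, zero at the start; "torque": the same for the moment, N m; "opening": finger opening in mm.
Only numpy, scipy, OpenCV 4.12 (cv2) and the standard library are available. Lean on these libraries where they do the work, as an engineer would, in place of code of your own. Each camera call takes 0.05 s, during which the arm holds its last target. There are 200 camera calls.

## Working session

There is one attempt and no reset: what is moved stays moved. The work goes in short steps, each a Python script; the robot and the scene stay as the last script left them, time stands still between calls to the robot, and variables do not carry over. Pictures are saved under pics/ and viewed, about 12 in all and at most 16, crops included, and the job is handed in when it is done.

```bash
ls; mkdir -p pics
python3 - <<'E'
from cell import *
import cv2
for n in("top","side"):
    im,d=get_image(n); cv2.imwrite(f"pics/{n}0.png",im); print(n,camera_model(n),d.min(),d.max())
s=read_state(); print(s)
E
```

```text
pics
top {'fx': 443.2252132273301, 'fy': 443.2252132273301, 'cx': 277.80180482141435, 'cy': 208.27615688705274, 'position': array([ 282.53994771,   31.3988022 , 1454.39426027]), 'attitude': array([ 0.12393799, -0.15774938, -1.57875779])} 0.0 2461.3904
side {'fx': 474.6410150522423, 'fy': 474.6410150522423, 'cx': 291.9313379732704, 'cy': 195.4914046256161, 'position': array([-95.35772747, 831.83895283, 739.87541064]), 'attitude': array([ 0.41645171, -1.25964715, -2.17659005])} 0.0 3701.8196
{'t': 0.1, 'joint_pos': array([-1.42108508e+00,  2.45729448e-01,  1.55883482e+00, -5.06113597e-06,
        1.33871370e+00, -1.74098762e-01]), 'qd': array([-0.00145872, -0.00018051, -0.00238968,  0.00089051, -0.00168333,
        0.00080802]), 'tau': array([-2.72251827e-04, -4.16911840e+01, -3.15526807e+01,  6.86825789e-02,
        3.09479283e-02, -5.64135371e-05]), 'tool_pos': array([ 206.7501373 , -615.73661209,  229.49577816]), 'orientation': array([-3.09884337e+00, -5.06150450e-01, -2.45315998e-05]), 'contact_force': array([-0.24272351,  0.03837611,  0.27184768]), 'torque': array([-0.02534832,  0.00581546, -0.0067341 ]), 'opening': 93.70259020267083}
```

View pics/top0.png

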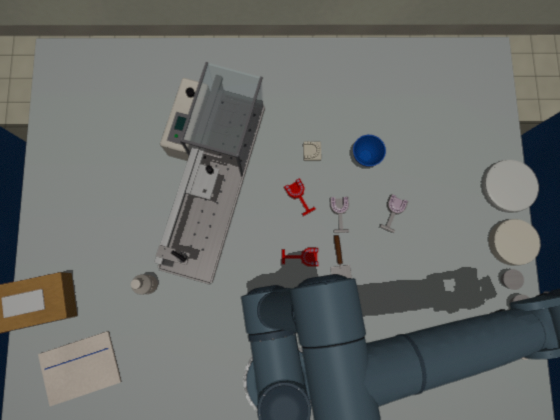

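View pics/side0.png

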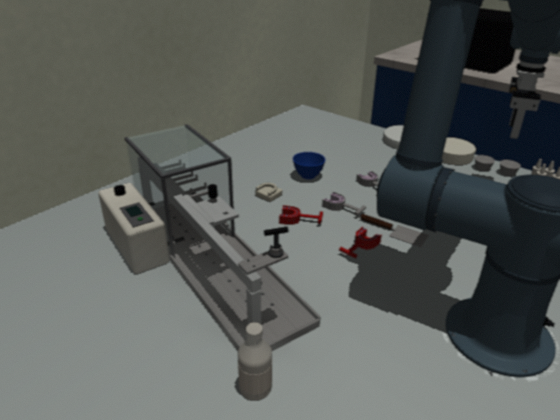

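Top view: the steel trays are at (340,212) and (393,212). The red look-alikes at (298,197) and (302,257) must be left alone. The knob is at about (209,170) and the plunger at (180,257). The arm may hide a third tray, so I'll measure while checking that.

```bash
cat > h.py <<'E'
from cell import *
import numpy as np, cv2
from scipy.spatial.transform import Rotation as R
def cloud(n):
    im,d=get_image(n); m=camera_model(n); v,u=np.mgrid[:420,:560]
    P=np.stack([(u-m["cx"])/m["fx"]*d,-(v-m["cy"])/m["fy"]*d,-d],-1)
    W=P@R.from_rotvec(m["attitude"]).as_matrix().T+m["position"]; W[d==0]=np.nan
    return im,W
def proj(n,p):
    m=camera_model(n); q=(np.atleast_2d(p)-m["position"])@R.from_rotvec(m["attitude"]).as_matrix()
    return np.c_[m["cx"]+m["fx"]*q[:,0]/-q[:,2], m["cy"]+m["fy"]*q[:,1]/q[:,2]]
def crop(im,u,v,w,h,s,f): cv2.imwrite(f,cv2.resize(im[v:v+h,u:u+w],None,fx=s,fy=s,interpolation=cv2.INTER_CUBIC))
E
python3 - <<'E'
from h import *
im,W=cloud("top")
pts=dict(bench=(100,150),panA=(160,272),panB=(212,282),panC=(264,105),knob=(209,170),plg=(180,257),bowl=(369,150),barB=(341,231),bowlB=(339,205),barC=(388,229),red=(308,212),sp=(340,250),bottle=(138,284),modl=(312,151))
for k,(u,v) in pts.items(): print(k,W[v,u].round(0))
crop(im,145,55,135,240,2.5,"pics/st.png")
crop(im,280,130,140,150,4,"pics/tr.png")
a=cv2.resize(im[55:295,145:280],None,fx=2.5,fy=2.5,interpolation=2)
b=cv2.resize(im[130:280,280:415],None,fx=3.3,fy=3.3,interpolation=2)
b=cv2.copyMakeBorder(b,0,max(0,a.shape[0]-b.shape[0]),0,0,0)[:a.shape[0]]
cv2.imwrite("pics/c1.png",np.hstack([a,b])); print(a.shape,b.shape)
E
```

```text
bench [754. 599.  -4.]
panA [340. 381.   3.]
panB [306. 213.   7.]
panC [910.  41.   4.]
knob [622. 200. 210.]
plg [370. 270. 246.]
bowl [ 741. -315.   13.]
barB [ 464. -207.   20.]
bowlB [ 555. -207.   -2.]
barC [ 469. -361.   23.]
red [ 529. -101.   20.]
sp [ 402. -201.   20.]
bottle [301. 408. 151.]
modl [ 736. -119.   24.]
(600, 338, 3) (600, 446, 3)
```

View pics/c1.png

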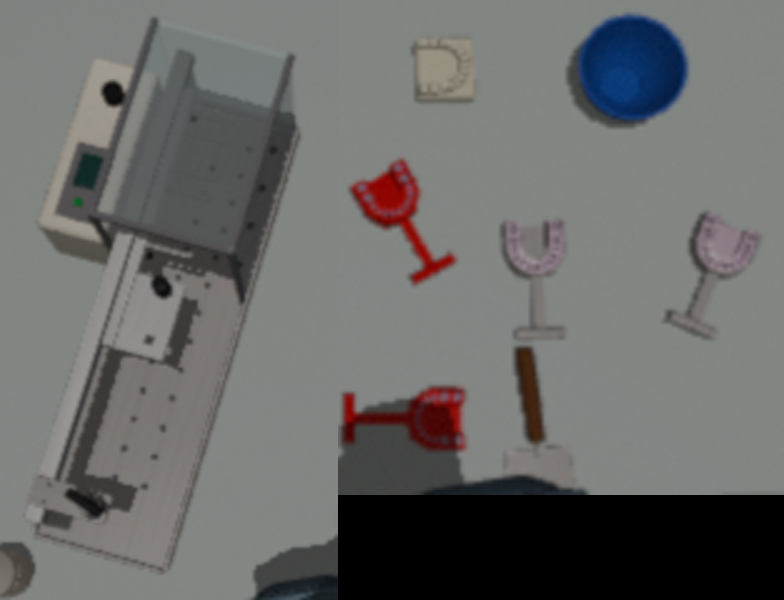

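Crop: the steel trays' bars are at crop (540,333) and (690,322), both upright with impressions. The reds at (390,190) and (430,418) stay untouched, and the spatula lies just below the tray_b bar. Next I fit the station, knob, plunger and trays numerically.

```bash
cat >> h.py <<'E'
def ray(n,uv,z):
    m=camera_model(n); u,v=uv
    d=R.from_rotvec(m["attitude"]).apply([(u-m["cx"])/m["fx"],-(v-m["cy"])/m["fy"],-1]); p=m["position"]
    return p+d*(z-p[2])/d[2]
def pca(P):
    c=P.mean(0); w,V=np.linalg.eigh(np.cov((P-c).T)); return c,V[:,-1],np.sqrt(w)
E
cat > meas.py <<'E'
from h import *
def black(n,im,W,box,zlo,zhi):
    x0,x1,y0,y1=box; X,Y,Z=W[...,0],W[...,1],W[...,2]
    return (im.max(-1)<60)&(X>x0)&(X<x1)&(Y>y0)&(Y<y1)&(Z>zlo)&(Z<zhi)
if __name__=="__main__":
  for n in("top","side"):
    im,W=cloud(n)
    for nm,box,zl,zh in(("plg",(330,410,235,305),232,262),("knob",(560,680,165,240),180,225)):
        M=black(n,im,W,box,zl,zh); P=W[M]
        if len(P)<5: print(n,nm,len(P)); continue
        c,v,w=pca(P[:,:2]); print(n,nm,len(P),P.min(0).round(),P.max(0).round(),"c",P.mean(0).round(1),"ang",np.degrees(np.arctan2(v[1],v[0])).round(1),w.round(1))
        vv,uu=np.nonzero(M); print("   px",uu.mean(),vv.mean(), uu.min(),uu.max(),vv.min(),vv.max())
  for uv in((211,283.8),(159.8,269),(264.2,107)): print(uv,ray("top",uv,22).round(1))
E
python3 meas.py
```

```text
top plg 61 [359. 257. 240.] [387. 293. 250.] c [373.3 274.8 245.1] ang 54.8 [ 3.  12.2]
   px 178.4262295081967 255.85245901639345 172 185 251 261
top knob 47 [616. 192. 188.] [638. 209. 217.] c [625.3 200.  208.9] ang -160.3 [4.5 6.1]
   px 209.12765957446808 169.04255319148936 206 212 165 173
side plg 133 [356. 261. 233.] [385. 299. 247.] c [370.4 280.5 242. ] ang 56.3 [ 2.2 12.4]
   px 275.8045112781955 231.0375939849624 264 287 227 235
side knob 121 [614. 197. 181.] [636. 216. 215.] c [622.  207.7 201.7] ang 52.5 [4.3 5.6]
   px 212.0 190.88429752066116 207 216 184 199
(211, 283.8) [300.1 214.4  22. ]
(159.8, 269) [349.  377.8  22. ]
(264.2, 107) [894.6  40.1  22. ]
```

```bash
cat >> h.py <<'E'
YAW=np.radians(-16.5); PL=np.array([373,278.,0])   # plunger axis
ex=np.array([np.cos(YAW),np.sin(YAW),0]); ey=np.array([-np.sin(YAW),np.cos(YAW),0]); ez=np.array([0,0,1.])
def S(x,y,z): return PL+ex*(x+25)+ey*y+ez*z      # station -> world
def down(a): return R.from_matrix(np.array([[-np.sin(a),np.cos(a),0],[np.cos(a),np.sin(a),0],[0,0,-1.]]).T).as_rotvec()
def G(p): return np.array(p)+6*ez                  # grasp point -> TCP (tool down)
def st(msg=""):
    s=read_state(); print(msg,"t%.1f"%s["t"],s["tool_pos"].round(1),"F",s["contact_force"].round(1),"op %.1f"%s["opening"]); return s
def best(p,a,w=0):
    "tool-down yaw (mod pi) with last joint nearest w"
    c=[(abs(q[5]-w),b) for b in(a,a+np.pi,a-np.pi) if (q:=bot.ik(p,down(b))) is not None]
    return min(c)[1]
E
python3 - <<'E'
from h import *
K=np.array([626,204,0.])
a=best(G(K+290*ez),YAW+np.pi/2); print(bot.ik(G(K+290*ez),down(a)))
bot.line_to(read_state()["tool_pos"]+[0,0,120]) 
bot.move_pose(G(K+300*ez),down(a)); st("above")
print("hit",bot.line_to(G(K+206*ez),speed=60,max_force=8)); st("down")
im,W=cloud("top"); cv2.imwrite("pics/top1.png",im)
im,W=cloud("side"); crop(im,90,80,280,240,2.8,"pics/side1.png")
E
```

```text
[ 1.43161146e-01  2.19780257e-01  1.46805482e+00 -4.44089210e-16
  1.45375758e+00 -1.13965585e+00]
above t4.4 [626.3 203.3 306. ] F [0.9 0.4 0.3] op 94.3
hit False
down t6.1 [626.2 204.  212.5] F [-0.2 -0.5 -0.1] op 93.8
```

View pics/top1.png

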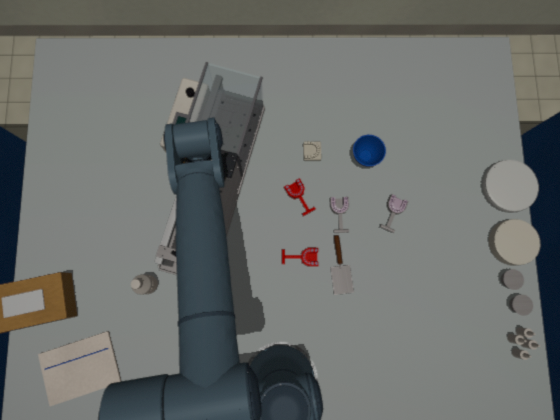

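View pics/side1.png

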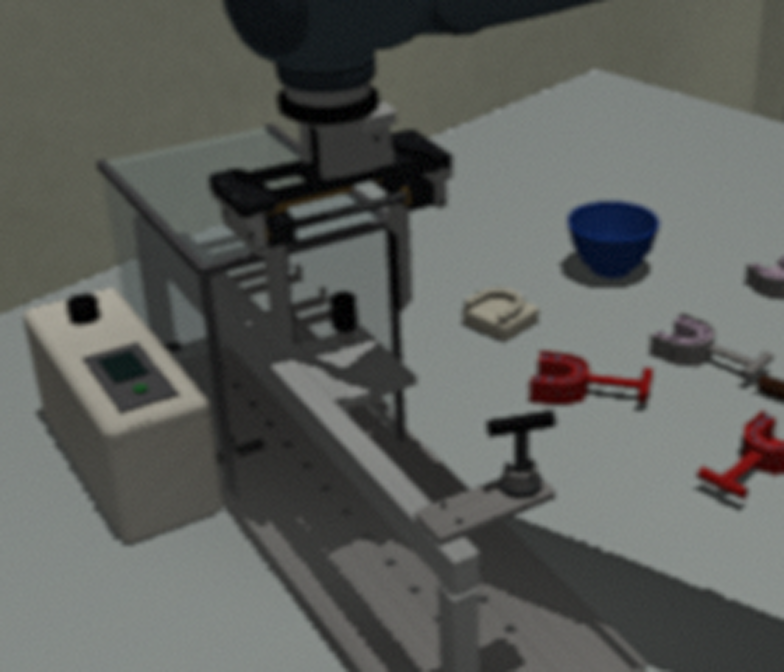

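There are only two steel trays, at (340,212) and (393,212), and nothing was hidden by the arm. In the side crop the knob (344,312) sits between the fingers, so I grip it and pull.

Run:
```python
from h import *
eoat.grip(60); eoat.grip(30); st("30"); eoat.grip(18); s=st("gripped")
p0=s["tool_pos"].copy()
# lateral relief
for i in range(12):
    p=read_state()["tool_pos"]
    step=40 if i<4 else 12
    hit=bot.line_to(p-ex*step,speed=50,max_force=18); s=st(f"{i} {hit}")
    lat=s["contact_force"]@ey
    if hit: break
    if abs(lat)>6: bot.line_to(s["tool_pos"]+ey*np.sign(lat)*1.0,speed=20); st("relief")
d=s["tool_pos"]-p0; print(d@ex,d@ey,np.degrees(np.arctan2(d[1],d[0]))+180)
```

```text
30 t7.6 [626. 204. 212.] F [-0.3  0.7  0.7] op 29.9
gripped t7.9 [625.9 203.5 212. ] F [-0.9 -2.7  1.1] op 21.5
0 False t8.8 [586.8 215.  212. ] F [-3.8 -4.2  2.4] op 21.6
1 False t9.8 [547.2 226.7 212. ] F [-2.6 -4.8  1.8] op 21.3
2 False t10.8 [507.9 238.3 212. ] F [-2.3 -6.4  1.7] op 21.4
relief t11.0 [507.4 238.3 212. ] F [ 1.1  2.1 -1.6] op 21.4
3 False t12.0 [468.4 249.8 211.9] F [-0.9  2.4 -0.8] op 21.3
4 False t12.4 [456.1 253.4 211.9] F [-1.8  2.2  0.1] op 21.5
5 False t12.8 [443.8 257.1 211.9] F [-1.1  2.6  0. ] op 20.9
6 False t13.2 [431.4 260.7 212. ] F [-1.8  2.1  0.2] op 21.7
7 True t13.4 [429.5 261.2 211.9] F [ 3.5 -0.9 -0.1] op 21.4
-204.64795345941963 -0.4510703115098049 343.62628703499894
```

```bash
cat > pl.py <<'E'
from h import *
def twist(d,n=6):
    j=read_state()["joint_pos"]
    for i in range(1,n+1):
        q=j.copy(); q[5]+=d*i/n; bot.movej(q)
    return st("twist %.2f"%d)
E
python3 - <<'E'
from pl import *
eoat.grip(50); st("rel")
bot.line_to(read_state()["tool_pos"]+[0,0,90])
P=np.array([372,278,0.])
cand=[]
for k in(-1,0,1):
    b=YAW+1.31+np.pi/2+k*np.pi
    q=bot.ik(G(P+240*ez),down(b)); q2=bot.ik(G(P+240*ez),down(b-1.31)); print(k,q is not None and q[5], q2 is not None and q2[5])
    if q is not None and q2 is not None: cand.append((max(abs(q[5]),abs(q2[5])),b))
b=min(cand)[1]
bot.move_pose(G(P+302*ez),down(b)); print("hit",bot.line_to(G(P+241*ez),speed=60,max_force=8)); st("at plunger")
im,W=cloud("side"); crop(im,180,120,200,150,4,"pics/side2.png")
E
```

```text
rel t14.1 [428.8 261.5 211. ] F [-0.4  1.   0.3] op 49.7
-1 0.9456502724228795 2.25565027242288
0 -2.1959423811669136 -0.8859423811669132
1 0.9456502724228804 2.25565027242288
hit False
at plunger t17.1 [372.3 278.1 247.5] F [ 0.  -0.   0.1] op 50.2
```

View pics/side2.png

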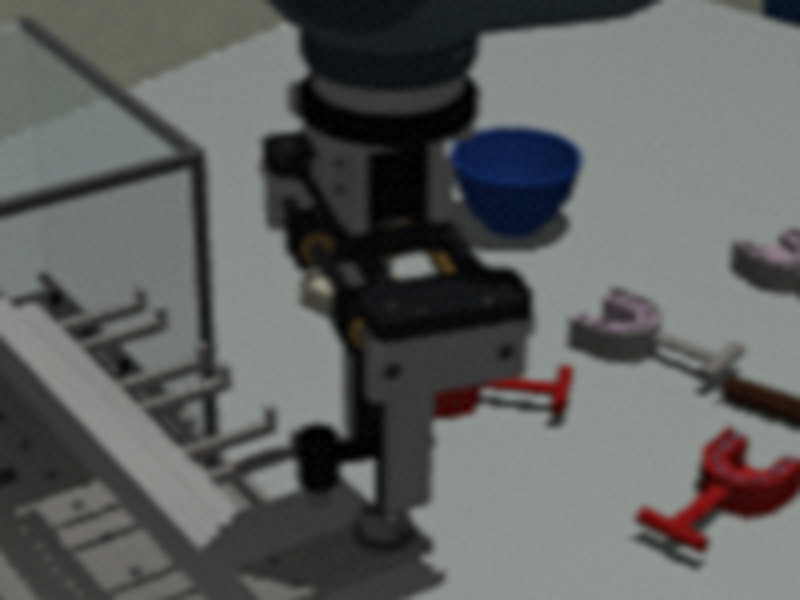

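The carriage is out, with all three forks visible around (220,380). The jaws straddle the T-bar, whose end shows at (360,450). I grip, lift, twist home and release.

Run:
```python
from pl import *
eoat.grip(8); s=st("grip"); p=s["tool_pos"].copy()
print(bot.line_to(p+[0,0,4.5],speed=15,max_force=30)); s=st("lift")
twist(0.3,2); s=twist(1.01,5)
print(bot.line_to(s["tool_pos"]+[0,0,-8],speed=20,max_force=25)); st("lowered")
```

```text
grip t17.9 [372.6 277.8 247.1] F [ 3.9 -1.7 -1.6] op 11.3
False
lift t18.3 [372.2 277.5 249.7] F [ 6.6  0.1 -9.2] op 10.8
twist 0.30 t18.9 [372.2 277.3 248.1] F [ 6.  -0.3 -9.3] op 11.1
twist 1.01 t20.4 [372.1 277.4 246.2] F [ 6.1  5.  -8.2] op 11.1
False
lowered t21.0 [372.7 277.8 239.3] F [2.5 2.1 5.6] op 10.8
```

Run:
```python
from pl import *
eoat.grip(40); s=st("rel")
bot.line_to(s["tool_pos"]+[0,0,70]); bot.line_to(read_state()["tool_pos"]-ey*250-ex*0)
im,W=cloud("top"); M=(im.max(-1)<60)&(np.linalg.norm(W[...,:2]-[372,278],axis=-1)<30)&(W[...,2]>222)
P=W[M]; c,v,w=pca(P[:,:2]); print(P.mean(0),P[:,2].max(),np.degrees(np.arctan2(v[1],v[0])),w)
cv2.imwrite("pics/x.png",im); a=cv2.resize(im[100:300,140:290],None,fx=2.6,fy=2.6)
i2,W2=cloud("side"); P=W2[(i2.max(-1)<60)&(np.linalg.norm(W2[...,:2]-[372,278],axis=-1)<30)&(W2[...,2]>222)]
c,v,w=pca(P[:,:2]); print(P.mean(0),P[:,2].max(),np.degrees(np.arctan2(v[1],v[0])),w)
b=cv2.resize(i2[150:280,220:330],None,fx=4,fy=4)[:520]; cv2.imwrite("pics/c2.png",np.hstack([a,b])[:600,:800])
```

```text
rel t21.7 [372.  277.3 238.1] F [-0.2 -0.  -0.5] op 40.1
[373.91132857 275.13488774 236.59055657] 243.30911452890086 163.93739997658153 [ 2.77213484 11.83521221]
[369.33138234 282.1563669  235.03887746] 239.66609296769815 164.9325163386758 [ 2.66704613 12.80293668]
```

View pics/c2.png

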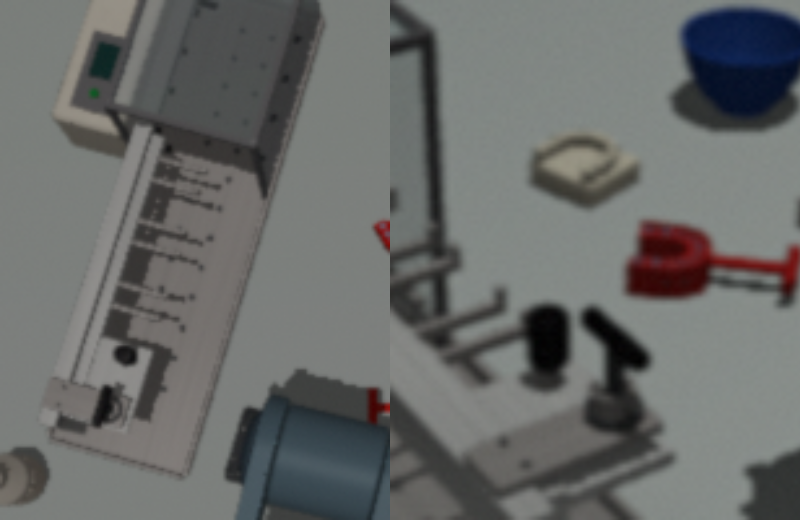

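The plunger is home: the bar lies along the slide (angle 164°) and has dropped 8.5 mm. The knob sits beside it at (548,340). Now I measure the trays.

```bash
cat > tray.py <<'E'
from h import *
def trays(n="top",guess=((520,-207),(515,-375)),verbose=True):
    im,W=cloud(n); X,Y,Z=W[...,0],W[...,1],W[...,2]; out=[]
    hsv=cv2.cvtColor(im,cv2.COLOR_BGR2HSV)
    red=(hsv[...,1]>140)
    M=((Z>9)&(Z<45)&~red).astype(np.uint8)
    M=cv2.morphologyEx(M,cv2.MORPH_CLOSE,np.ones((3,3),np.uint8))
    k,L=cv2.connectedComponents(M)
    for g in guess:
        best=None
        for i in range(1,k):
            P=W[(L==i)&np.isfinite(Z)]
            if 40<len(P)<1500:
                d=np.linalg.norm(P[:,:2].mean(0)-g)
                if d<80 and (best is None or d<best[0]): best=(d,P)
        if best is None: print(n,g,"none"); continue
        P=best[1]; P=P[P[:,2]>9]; c,v,w=pca(P[:,:2])
        if ((P[:,:2]-c)@v).mean()<0 or np.median((P[:,:2]-c)@v)<0: v=-v   # x towards bowl (heavier side)
        t=(P[:,:2]-c)@v; lat=(P[:,:2]-c)@[-v[1],v[0]]
        e=np.percentile(t,[0.5,99.5]); B=t<e[0]+12
        bar=c+v*(e[0]+6)+np.array([-v[1],v[0]])*(np.percentile(lat[B],2)+np.percentile(lat[B],98))/2
        a=np.arctan2(v[1],v[0]); out.append((bar,a))
        if verbose: print(n,len(P),"bar",bar.round(1),"yaw %.1f"%np.degrees(a),"len %.0f barlen %.0f barz %.1f"%(e[1]-e[0],np.ptp(lat[B]),np.median(P[B][:,2])),"bowl w",np.ptp(lat[t>e[1]-45]).round())
    return out
if __name__=="__main__": trays("top"); trays("side")
E
python3 tray.py
```

```text
top 380 bar [ 363.5 -198.7] yaw -2.3 len 220 barlen 17 barz 16.3 bowl w 62.0
top 398 bar [ 434.4 -333.9] yaw -25.7 len 118 barlen 47 barz 22.2 bowl w 61.0
side 432 bar [ 363.5 -196.6] yaw -0.4 len 221 barlen 14 barz 15.3 bowl w 65.0
side 314 bar [ 432.2 -332. ] yaw -23.6 len 122 barlen 50 barz 20.1 bowl w 64.0
```

```bash
sed -i 's/red=(hsv\[...,1\]>140)/red=(hsv[...,1]>70)|((W[...,0]<430)\&(np.abs(W[...,1]+200)<40)\&(hsv[...,2]<120))/' tray.py; python3 tray.py
python3 - <<'E'
from h import *
im,W=cloud("top"); a=cv2.resize(im[130:290,280:420],None,fx=3.5,fy=3.5)
im,W=cloud("side"); b=cv2.resize(im[150:250,270:400],None,fx=2.3,fy=2.3); b=cv2.copyMakeBorder(b,0,560-b.shape[0],0,0,0)
cv2.imwrite("pics/c3.png",np.hstack([a,b]))
E
```

```text
top 321 bar [ 458.8 -207.8] yaw 2.5 len 126 barlen 46 barz 20.9 bowl w 73.0
top 394 bar [ 434.6 -333.7] yaw -25.6 len 118 barlen 47 barz 22.6 bowl w 61.0
side 376 bar [ 450.6 -185.7] yaw 1.5 len 132 barlen 16 barz 17.3 bowl w 66.0
side 317 bar [ 434.1 -322.4] yaw -37.7 len 128 barlen 251 barz 19.2 bowl w 67.0
```

View pics/c3.png

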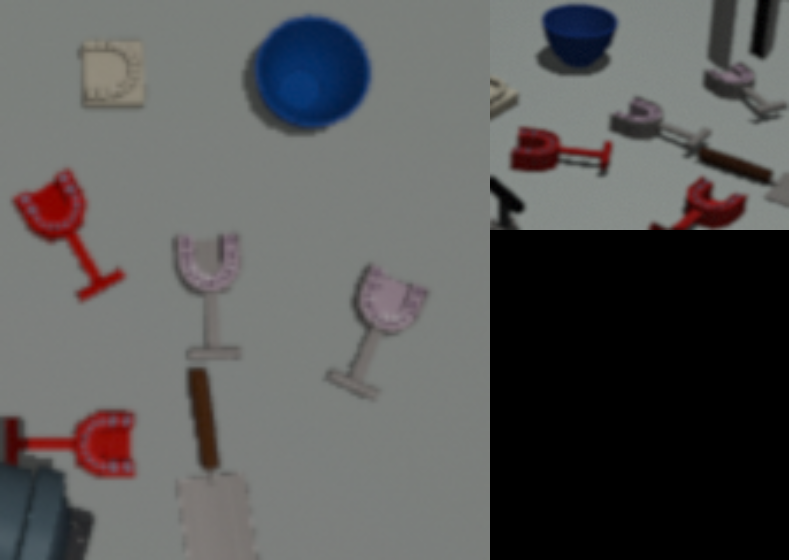

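Tray_b's bar runs (188,353)–(240,351) in the crop, clear of the spatula tip at (198,370). The right-hand tray has been knocked about 4 cm; its bar is now (327,376)–(378,397). I compute the bars from their ends and take the right-hand tray first.

Run:
```python
from h import *
for e in(((188,353),(240,351)),((327,376),(378,397))):
    A,B=[ray("top",(u/3.5+280-.36,v/3.5+130-.36),21) for u,v in e]; d=A-B; print(((A+B)/2).round(1),np.linalg.norm(d).round(1),"tray yaw",np.degrees(np.arctan2(d[1],d[0]))-90)
# plan: grasp yaws and the hanging pose
for nm,bar,ty in(("c",(434.5,-334,0),-25.6),("b",(462,-207,0),1.5)):
    for k in(-1,0,1):
        q=bot.ik(np.array(bar)+[0,0,27],down(np.radians(ty+90)+k*np.pi)); print(nm,k,None if q is None else q[5])
for x in(100,176,252):
  for k in(0,1):
    q=bot.ik(G(S(x,7.5,176)),down(YAW+k*np.pi)); q2=bot.ik(G(S(x,-120,220)),down(YAW+k*np.pi)); print(x,k,S(x,7.5,176).round(),None if q is None else q[5],None if q2 is None else q2[5])
```

```text
[ 466.8 -206.2   21. ] 48.8 tray yaw 1.5317036931935775
[ 432.9 -334.3   21. ] 50.8 tray yaw -23.416788112162095
c -1 1.1553050370656566
c 0 -1.9862876165241372
c 1 1.1553050370656566
b -1 0.8990897028161475
b 0 -2.2425029507736456
b 1 0.8990897028161475
100 0 [495. 250. 176.] 0.5506452682558827 0.3201875201417801
100 1 [495. 250. 176.] -2.590947385333911 None
176 0 [568. 228. 176.] 0.48489166202154577 0.27527493105438605
176 1 [568. 228. 176.] -2.656700991568248 None
252 0 [641. 207. 176.] 0.43173193572612734 0.24094247154049375
252 1 [641. 207. 176.] -2.709860717863666 None
```

```bash
cat > pick.py <<'E'
from h import *
def pick(bar,ty):
    p=np.array([bar[0],bar[1],21.]); a=best(G(p),np.radians(ty+90),.9)
    bot.move_pose(G(p+150*ez),down(a)); eoat.grip(68)
    print("hit",bot.line_to(G(p),speed=90,max_force=8)); st("down")
    eoat.grip(40); s=st("grip")
    bot.line_to(s["tool_pos"]+60*ez,speed=60); st("lift")
E
python3 - <<'E'
from pick import *
p=read_state()["tool_pos"]; bot.line_to([p[0],p[1],320])
pick((434,-334),-24.8)
im,W=cloud("side"); crop(im,320,90,200,150,4,"pics/s4.png")
E
```

```text
hit False
down t29.5 [ 434.3 -334.4   27.6] F [ 0.   0.9 -0.5] op 68.0
grip t29.9 [ 434.  -334.1   27.1] F [-1.  -0.2  0.6] op 47.2
lift t31.1 [ 433.8 -333.7   86.6] F [-1.6 -0.4 -1.3] op 47.5
```

View pics/s4.png

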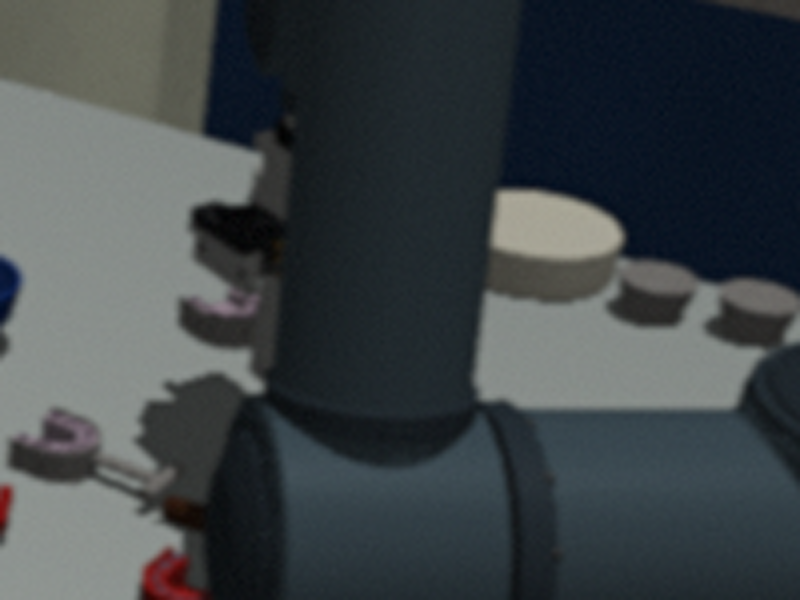

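The tray is held level by the bar at (235,310). Now I carry it to free bench beside the station and ease the grip.

```bash
cat > ease.py <<'E'
from h import *
def view(): 
    im,_=cloud("side"); return cv2.resize(im[110:310,180:340],None,fx=1.6,fy=1.6)
def carry():
    p=read_state()["tool_pos"]; bot.line_to([p[0],p[1],270],speed=150)
    bot.move_pose(G(S(176,-200,260)),down(YAW)); st("carried")
    bot.line_to(G(S(176,-200,145)),speed=120)
def ease(levels,fn):
    v=[view()]
    for g in levels:
        eoat.grip(g); bot.sleep(.3); s=read_state(); print(g,"op %.2f"%s["opening"],"F",s["contact_force"].round(2),"T",s["torque"].round(3))
    v.append(view()); cv2.imwrite(fn,np.hstack(v))
E
python3 - <<'E'
from ease import *
carry(); ease([47.4,47.6,47.8,47.9],"pics/e1.png"); st()
E
```

```text
carried t33.9 [509.   28.4 265.9] F [ 0.1 -0.2 -0.4] op 47.3
47.4 op 48.04 F [-0.13 -0.06 -1.08] T [-0.107 -0.063  0.025]
47.6 op 47.90 F [-1.15 -0.03 -1.19] T [-0.025 -0.05  -0.013]
47.8 op 47.92 F [ 0.07  0.35 -1.27] T [-0.055 -0.059  0.004]
47.9 op 47.65 F [ 1.15  0.42 -0.02] T [-0.057 -0.059  0.011]
 t37.2 [508.9  29.2 151. ] F [ 0.4  0.5 -1.5] op 48.0
```

View pics/e1.png

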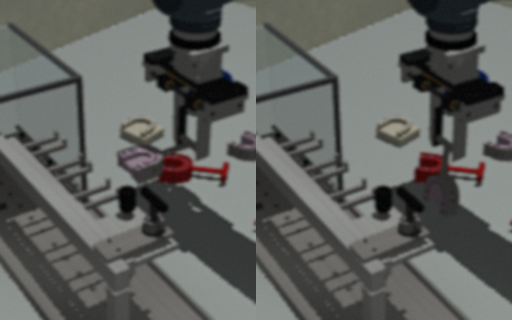

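The eased tray swung straight down (right panel, (443,185)). I tighten the grip and hang it in slot1.

```bash
cat > hang.py <<'E'
from ease import *
def hang(x):
    eoat.grip(40); st("tight")
    p=read_state()["tool_pos"]; bot.line_to([p[0],p[1],206+6]); bot.line_to(G(S(x,-70,204)),speed=150)
    bot.line_to(G(S(x,7.5,204)),speed=60,max_force=8); st("over")
    print("hit",bot.line_to(G(S(x,7.5,178.5)),speed=25,max_force=5)); st("low")
    cv2.imwrite("pics/h%d.png"%x,cv2.resize(cloud("side")[0][130:310,160:330],None,fx=3,fy=3))
E
python3 - <<'E'
from hang import *
hang(176)
E
```

```text
tight t37.4 [508.9  29.2 151. ] F [ 0.5  0.2 -2.2] op 47.8
over t40.4 [567.8 227.8 210. ] F [ 0.5 -0.  -1.2] op 47.6
hit True
low t41.3 [567.8 228.  187.2] F [-0.5 -0.9  4.9] op 47.6
```

View pics/h176.png

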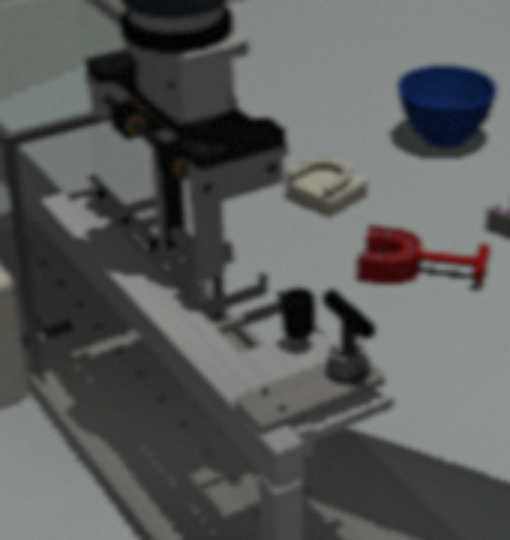

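Contact came at TCP z 187.2, where seating was expected at 186, and the fingers straddle the middle fork. I release, back off upward, and pick the second tray after a fresh measurement.

```bash
cat > rel.py <<'E'
from hang import *
def release(x):
    for g in(49,50,52,54): eoat.grip(g)
    st("open"); p=read_state()["tool_pos"]; print("hit",bot.line_to(p+[0,0,90],speed=60,max_force=10)); st("up")
E
python3 - <<'E'
from rel import *
release(176)
p=read_state()["tool_pos"]; bot.line_to(p-ey*150+[0,0,60]); bot.move_pose(np.array([380,0,300.]),down(YAW)) if 0 else None
im,W=cloud("top"); a=cv2.resize(im[100:300,140:290],None,fx=2.6,fy=2.6); c=cv2.resize(im[130:290,330:400],None,fx=3,fy=3)
i2,_=cloud("side"); b=cv2.resize(i2[130:310,160:330],None,fx=2.4,fy=2.4)
h=520; f=lambda q: cv2.copyMakeBorder(q[:h],0,h-min(h,q.shape[0]),0,0,0)
cv2.imwrite("pics/c5.png",np.hstack([f(a),f(b)])[:, :800])
import tray; tray.trays("top",guess=((520,-207),))
E
```

```text
open t42.3 [566.9 227.9 185.8] F [ 0.7 -0.1  0.1] op 53.6
hit False
up t44.0 [566.7 227.8 275.3] F [ 0.  -0.8  0.4] op 54.2
top 320 bar [ 458.5 -207.4] yaw 2.3 len 126 barlen 46 barz 20.9 bowl w 62.0
```

View pics/c5.png

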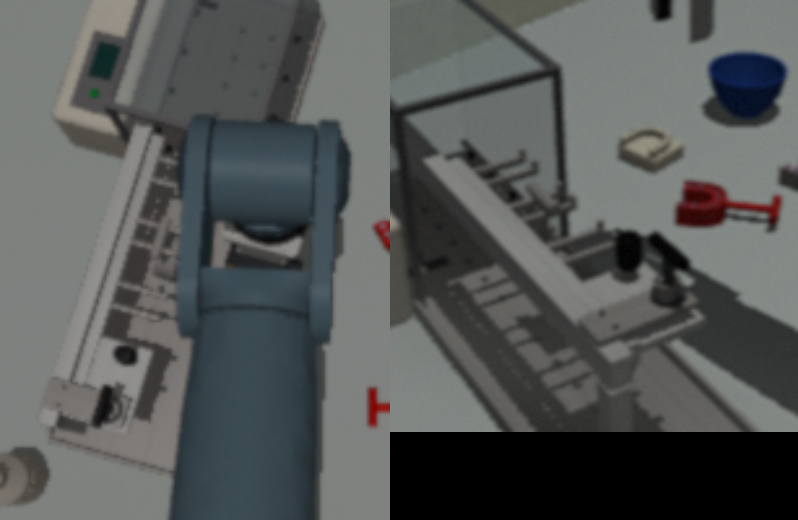

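The bar lies across the middle fork (545,200), and tray_b has not moved. I pick it.

Run:
```python
from rel import *
from pick import pick
pick((468,-206.5),1.8)
carry(); ease([47.4,47.6,47.8,47.9],"pics/e2.png"); st()
```

```text
hit False
down t48.9 [ 468.4 -206.7   27.5] F [ 0.1  0.8 -0.4] op 67.8
grip t49.3 [ 468.1 -206.5   27.1] F [-0.5  0.2  0.6] op 47.5
lift t50.5 [ 467.7 -206.3   86.6] F [-0.1 -0.  -1.5] op 47.4
carried t52.8 [508.9  28.6 265.6] F [ 0.6  0.8 -1.4] op 47.3
47.4 op 47.83 F [-0.43 -0.17 -2.59] T [-0.17   0.055 -0.011]
47.6 op 48.06 F [ 0.58  0.04 -1.64] T [-0.     0.029 -0.016]
47.8 op 47.91 F [-0.32 -0.22 -1.39] T [-0.005 -0.06   0.042]
47.9 op 47.79 F [-0.69  0.64 -1.67] T [-0.038 -0.066  0.038]
 t56.1 [508.9  29.2 151. ] F [-1.   0.2 -2. ] op 48.1
```

View pics/e2.png

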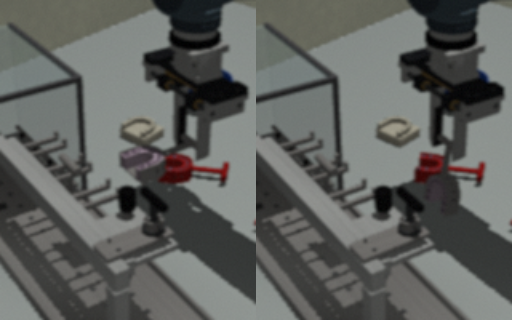

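It hangs down again (right panel, (440,185)). I hang it in slot0.

Run:
```python
from rel import *
hang(100)
s=read_state()
if 183<s["tool_pos"][2]<190 and s["opening"]>47:
    release(100); p=read_state()["tool_pos"]; bot.line_to(p-ey*230+[0,0,60])
    im,W=cloud("top"); a=cv2.resize(im[100:300,140:290],None,fx=2.6,fy=2.6)
    i2,_=cloud("side"); b=cv2.resize(i2[130:310,160:330],None,fx=2.4,fy=2.4)
    b=cv2.copyMakeBorder(b,0,520-b.shape[0],0,0,0); cv2.imwrite("pics/c6.png",np.hstack([a,b])[:, :800])
```

```text
tight t56.3 [508.9  29.1 151. ] F [-0.6  0.3 -1.7] op 48.0
over t59.5 [494.9 249.4 210. ] F [-0.3  0.2 -1.5] op 47.6
hit True
low t60.4 [494.9 249.6 186.5] F [-1.   0.1  5.3] op 47.4
open t61.4 [493.9 249.4 185.1] F [ 0.1  0.6 -0.1] op 53.8
hit False
up t63.0 [493.7 249.3 274.6] F [ 0.8  0.7 -0. ] op 53.7
```

View pics/c6.png

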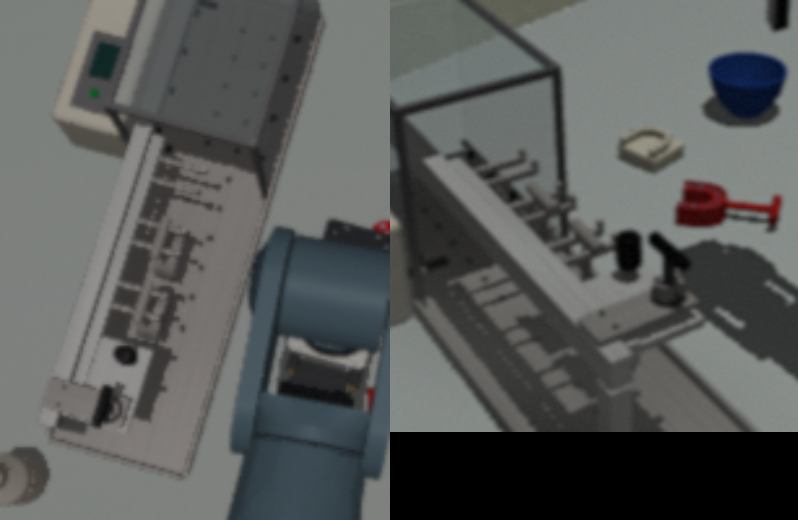

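Both trays hang, with bars across the forks at top-view (170,235) and (150,310). Now I retract the plunger.

Run:
```python
from pl import *
P=np.array([372,278,0.])
b=YAW+np.pi/2
if abs(bot.ik(G(P+232*ez),down(b))[5]+.886)>.3: b-=2*np.pi
p=read_state()["tool_pos"]; eoat.grip(50)
bot.move_pose(G(P+305*ez),down(b)); print("hit",bot.line_to(G(P+232*ez),speed=60,max_force=8)); st("down")
eoat.grip(8); s=st("grip"); z0=s["tool_pos"][2]; p=s["tool_pos"].copy()
T=p+[0,0,15.5]
print("hit",bot.line_to(T,speed=15,max_force=22)); s=st("lift"); print("rise",s["tool_pos"][2]-z0)
print("T",s["torque"])
```

```text
hit False
down t67.6 [372.3 278.1 238.5] F [ 0.1 -0.4  0.2] op 50.3
grip t68.2 [372.  278.1 238. ] F [ 0.5 -0.4 -0.4] op 11.1
hit False
lift t69.4 [371.8 277.9 253.2] F [  1.7   1.6 -12. ] op 11.0
rise 15.148163095663392
T [ 0.26497437 -0.52292033 -0.01809234]
```

Run:
```python
from pl import *
s=read_state(); T=s["tool_pos"].copy(); T[2]=253.0
b=YAW+np.pi/2
for d in np.linspace(0,1.31,7)[1:]:
    bot.move_pose(T,down(b+d)); s=st("%.2f"%d)
print(s["torque"].round(2))
bot.line_to(T-[0,0,6.0],speed=15); st("lower")
eoat.grip(40); s=st("rel")
bot.line_to(s["tool_pos"]+[0,0,65]); bot.line_to(read_state()["tool_pos"]-ey*250)
im,W=cloud("top")
i2,W2=cloud("side")
for i,w in((im,W),(i2,W2)):
    Q=w[(i.max(-1)<60)&(np.linalg.norm(w[...,:2]-[372,278],axis=-1)<30)&(w[...,2]>222)]; c,v,e=pca(Q[:,:2]); print(Q.mean(0).round(1),np.degrees(np.arctan2(v[1],v[0])),e.round(1))
```

```text
0.22 t69.8 [371.7 277.8 252.9] F [  2.3   1.4 -11.8] op 11.3
0.44 t70.1 [371.7 277.7 252.9] F [  1.8   0.6 -11.2] op 11.0
0.66 t70.4 [371.8 277.6 252.9] F [  1.2  -2.2 -12.1] op 11.3
0.87 t70.7 [371.9 277.5 252.9] F [  3.3  -3.8 -10.6] op 11.0
1.09 t71.1 [372.  277.4 253. ] F [  2.  -4. -11.] op 11.1
1.31 t71.4 [372.1 277.3 253. ] F [  3.7  -5.2 -10.7] op 11.1
[-0.71 -0.82  0.  ]
lower t71.9 [372.2 277.4 247.4] F [  4.   -4.8 -10.6] op 10.8
rel t72.6 [371.8 278.  247.1] F [-0.4 -0.6  0.2] op 40.0Traceback (most recent call last):
  File "<stdin>", line 9, in <module>
cell.MotionError: the arm cannot follow that straight line within its joint ranges
```

Run:
```python
from pl import *
s=read_state()
if s["tool_pos"][2]<300: bot.line_to(s["tool_pos"]+[0,0,65])
bot.move_pose(G(S(35,-200,306)),down(YAW+np.pi/2))
for n in("top","side"):
    i,w=cloud(n)
    Q=w[(i.max(-1)<60)&(np.linalg.norm(w[...,:2]-[372,278],axis=-1)<30)&(w[...,2]>222)]; c,v,e=pca(Q[:,:2]); print(n,Q.mean(0).round(1),np.degrees(np.arctan2(v[1],v[0])),e.round(1))
    Q=w[(i.max(-1)<60)&(np.linalg.norm(w[...,:2]-[429.5,261],axis=-1)<25)&(w[...,2]>185)]; print("knob",Q.mean(0).round(1))
```

```text
top [373.4 275.1 244.4] 57.27752048574065 [ 3.  12.8]
knob [431.1 257.2 208.9]
side [371.3 281.6 240.3] 56.33893329139286 [ 2.3 12.4]
knob [426.8 266.2 202.4]
```

The plunger rests in its notch, matching its starting angle and height. Now I push the carriage in gently.

Run:
```python
from h import *
K=np.array([429,261.2,0])
bot.line_to(G(K+300*ez),speed=120); print("hit",bot.line_to(G(K+206*ez),speed=60,max_force=8))
eoat.grip(18); s=st("grip"); p0=s["tool_pos"].copy()
y=np.radians(-16.38); e=np.array([np.cos(y),np.sin(y),0])
print("hit",bot.line_to(p0+e*110,speed=30,max_force=15)); st("mid")
print("hit",bot.line_to(p0+e*215,speed=30,max_force=15)); st("215")
print("hit",bot.line_to(p0+e*230,speed=8,max_force=12)); s=st("end"); print((s["tool_pos"]-p0)@e)
```

```text
hit False
grip t78.1 [429.1 261.4 212.1] F [-0.1  0.4  0.1] op 21.1
hit False
mid t81.9 [534.6 230.3 212.2] F [-1.1  1.9  3.2] op 21.2
hit False
215 t85.5 [635.4 200.7 212.1] F [-2.1  1.1  3.9] op 20.8
hit True
end t86.9 [644.9 197.9 212.2] F [-1.4  0.5  3.5] op 21.5
224.9039793905495
```

Run:
```python
from h import *
for g in(26,40): eoat.grip(g)
s=st("rel"); bot.line_to(s["tool_pos"]+[0,0,110],speed=80); bot.move_pose([400,-100,330],down(YAW+np.pi/2)); st("away")
im,W=cloud("top"); a=cv2.resize(im[60:290,150:400],None,fx=1.9,fy=1.9)
i2,W2=cloud("side"); b=cv2.resize(i2[120:310,120:280],None,fx=2,fy=2); b=cv2.copyMakeBorder(b,0,a.shape[0]-b.shape[0],0,0,0)
cv2.imwrite("pics/c7.png",np.hstack([a,b])); print(np.hstack([a,b]).shape)
for i,w in((im,W),(i2,W2)):
    Q=w[(i.max(-1)<60)&(np.linalg.norm(w[...,:2]-[645,198],axis=-1)<35)&(w[...,2]>185)&(w[...,2]<225)]; print("knob",len(Q),Q.mean(0).round(1))
```

```text
rel t87.7 [644.6 198.1 212.6] F [ 0.2  0.3 -0.5] op 39.7
away t90.7 [400.5 -99.8 330.3] F [-0.4 -0.3 -0.5] op 40.2
(437, 795, 3)
knob 48 [644.3 194.5 209.2]
knob 114 [641.5 202.1 202.2]
```

View pics/c7.png

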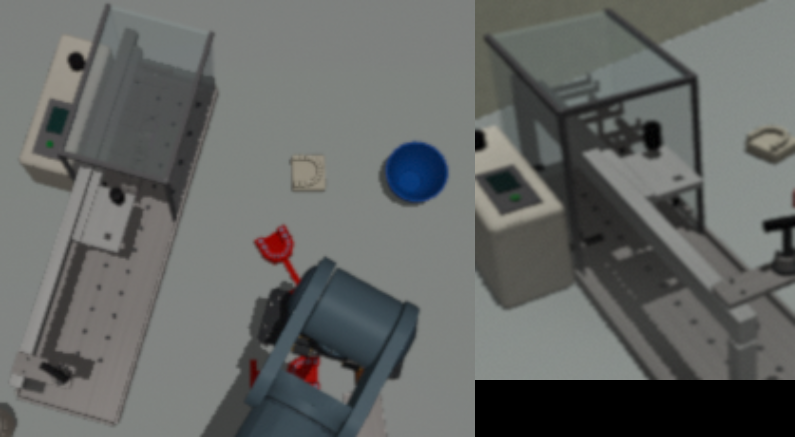

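The carriage is fully in with the knob by the hood mouth (118,195), the plunger is retracted (50,372), and the pan is clear. One last enhanced crop to check the trays in the hood.

Run:
```python
from h import *
im,W=cloud("top"); i2,_=cloud("side")
f=lambda i,s: cv2.convertScaleAbs(cv2.resize(i,None,fx=s,fy=s,interpolation=2),alpha=1.9,beta=-60)
a=f(im[60:170,170:270],4); b=f(i2[130:230,165:235],4.4)
cv2.imwrite("pics/c8.png",np.hstack([a,b])[:, :800])
```

```text
(no output)
```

View pics/c8.png

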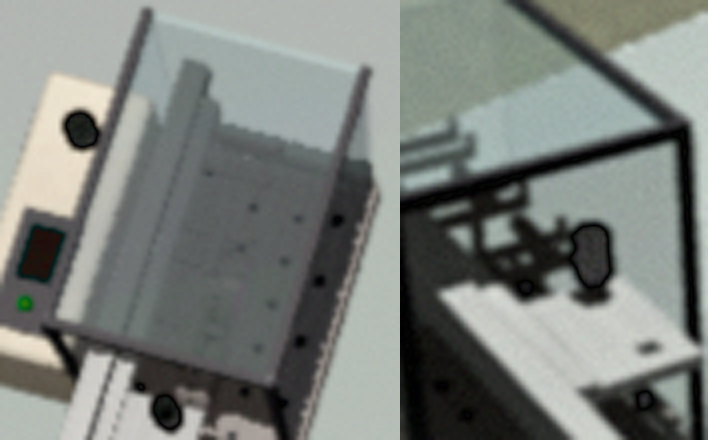

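Both bars lie across their forks in the hood, at (540,240) and (485,210), and nothing lies in the pan. I hand in the job.

```bash
python3 -c "
from cell import *
workorder.job_done(); print(read_state()['t'])"
```

```text
the job is handed in; nothing more can be done
the job is handed in; nothing more can be done
```

The job is done and handed in at about 91 s, within the 210 s limit; no verdict was reported.

**What I did**
- **Carriage and plunger:** I pulled the empty carriage out to its stop, about 205 mm, then lifted and twisted the plunger. It sprang home: the bar lay along the slide and had dropped 8.5 mm.
- **Trays:** Only two steel trays were on the bench. The right-hand one had been knocked about 4 cm before I reached it, so I re-measured it. Each swung down in an eased grip, was tightened and was hung, the right-hand tray in slot1 and tray_b in slot0.
- **Closing up:** I put the plunger back in its rest notch and slid the carriage gently in for 224.9 mm, to its end stop.

**Last checks**
- The plunger matches its starting height and angle to about 1–2 mm and 1–2°. The knob is by the hood mouth.
- Both T-bars show across their forks through the hood, with nothing in the pan and the gripper clear of everything.
- The bowl, model, spatula, bottle and red look-alikes were not touched.
- The hanging bowls show only faintly through the hood, so that they hang straight rests on the views taken just before the slide.
- During the first plunger twist the arm sagged a few millimetres, but the plunger still turned and went home.
- No check failed. The two cameras disagreed by up to 9 mm on black parts because each sees a different side. The jaws bridged that.

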